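Centre the culture dish and click the magnifier over it

ROBOT

A 6-joint arm with a two-finger parallel gripper is mounted at the origin on the work surface. World frame = base frame: x ahead of the robot, y to its left, z up, the work surface at z = 0. Lengths are in m, angles in rad, forces in N, time in s.
With the tool pointing down it reaches from about 0.3 to 0.775 m from the base axis. Payload 14.6 kg.
Tool frame: the origin (TCP) lies at the very end of the fingers, on their centre line; the grasp point (between the pads) lies 19 mm behind it; z points along the fingers, y is the line along which they close (so a half turn about z gives the same grasp; the last joint's range is limited). The gripper opens to 94 mm and grips with 3 to 60 N. Pads are 16 mm wide; open, the fingers measure 119 mm over their backs; the gripper's body (75 mm by 177 mm) begins 78 mm behind the grasp point.
Start: joints at [-1.232, 0.3, 1.521, -0, 1.321, -0.067], TCP at [0.217, -0.505, 0.176] pointing down, gripper open.
Joint ranges: [-3.03, 3.03], [-0.79, 2.21], [0.23, 2.52], [-1.04, 4.18], [0, 3.07], [-2.55, 2.55]. Speed limits (rad/s): [2.22, 2.22, 2.57, 3.14, 3.14, 3.14].

INTERFACE

Orientations are given as [roll, pitch, yaw] about the fixed x, y, z axes, in that order (R = Rz(yaw) Ry(pitch) Rx(roll)).
In Python, from station import ctrl, cams gives the robot as it stands. The module is installed in compiled form; this text tells all that it offers.
- The arm moves only by the tool arm_command, never from a script. Its argument "plan" is a list that holds one entry, the list of rows, each a list of 7 numbers: the shift along the tool's x, y, z in a scale on which 1.0 is 800 mm, then the turn, a rotation vector about the tool's x, y, z in normalised numbers (1 is 4 rad), then the closure, from -1 (fully open) to 1 (shut). A call has 1 to 12 rows; each row is the pose to reach, as a shift and turn from the pose commanded when the call began, along the tool's axes at that moment; what a row does not reach only later rows make up. A row lasts 1/10 s, in which the tool goes at most 50 mm and 8.59 degrees, less where a joint would pass 70% of its speed; a pose out of reach is approached as far as the arm can. A call with a gripper value outside its range is refused whole. The fingers move at their own pace and stop on an object; "squeeze" is the grip in N (left out, the last holds). Time passes only in rows, so rows that repeat a pose let the fingers close. It gives the time, the measured TCP pose, the force, the opening and the grip force at its end, in the units of the state.
- ctrl.get_obs(): the state, without advancing time (a new reading comes with each control period).
- cams.camera(name): name is "side" or "top" or "wrist"; returns (picture, depth): 400x640x3 uint8, blue, green, red; 400x640 float32, m along the optical axis (not along the pixel's ray), 0 where there is no reading.
- cams.camera_info(name): a dict with "fx", "fy", "cx", "cy" (pixels), "world_to_cam" (4x4, takes a point from world to camera coordinates). Camera axes: x right, y down, z forward; pixel columns grow to the right and rows downward; lengths in m; the calibration is good to about 2 mm. A picture is of the moment at which its call begins: read the wrist's pose just before it. camera_info takes no time and is no camera call; for the wrist camera it gives the pose at the moment of the call.
- ctrl.hand_in(): hands the job in; it is judged then, once.
The state is a dict: "time_s": time; "qpos": joint angles; "joint_vel": joint speeds; "tau": joint torques, N m; "ee_pos": TCP position; "eef_rot": TCP orientation; "force": force on the tool from outside, world axes, zero at the start; "moment": the same for the moment, N m; "grip_width": finger opening in m; "grip_force": force on a finger pad.
Only numpy, scipy, OpenCV 4.12 (cv2) and the standard library are available. Lean on these libraries where they do the work, as an engineer would, in place of code of your own. Each camera call takes 0.05 s, during which the arm holds its last target. There are 200 camera calls.

TASK

First push the amber culture dish across the table, without lifting it, until it lies inside the black ring beside the magnifier rail. Then take the magnifier by its blue grip and slide it towards the red clip until you feel it click into the notch there; do not run on past the notch. Finish while still gripping the blue grip with the magnifier held in the notch, and leave the other things on the table where they are.

Things in the scene. Friction and masses are not known exactly. Their poses are not given: they have to be found in the camera images.
- dish: Closed round culture dish with amber lid and a few cream spots, loose, 90 mm diameter, 16 mm high, about 90 g. Too wide to grasp; push it at its side near the table. Starts on the table left of the rail's ring. Origin: centre of its underside.
- spot (a point): Centre, on the table surface, of the place for the dish: a white disc flat on the table (nothing to climb over) inside a black printed ring of 115 mm inner diameter. It belongs to the red clip and lies 100 mm from the rail's centre line on the robot's side.
- clip: Fixed red index clip that marks the notch: a red block 34 x 12 x 9 mm beside the rail's far side and a red dash towards the ring. Origin: on the table under the rail's centre line, level with the notch. y axis: along the rail, the way the carriage must slide; x axis: across it, away from the robot. The carriage is in the notch when carriage has y = 0 here (within 3 mm).
- notch (a point): The notch: the dip between two red ridges across the rail top (30 mm above the table), 6 mm before and 7 mm behind it. A spring ball under the carriage rides over them. A gentle ramp from 26 mm before the notch raises the push needed to 3 to 6 N; in the last 6 mm the ball drops in and the push falls to nothing or a slight pull forward; beyond it rises within 2 mm to over 10 N: the click to feel.
- rail: Aluminium rail, fixed, 380 mm long, 40 mm wide, 30 mm high (black end blocks 36 mm high), lying along its own y axis, which is parallel to the clip's y. Origin: on the table on the centre line; the ends are at y = -200 and +180 mm.
- carriage: Grey magnifier carriage on the rail, 60 mm across, 56 mm along it, top 60 mm above the table. Starts 130 to 230 mm before the notch (negative y in the clip frame); sliding takes about 1.5 N. A black-rimmed lens, 92 mm diameter, 53 to 63 mm above the table, sticks out 100 mm to the robot's side. Origin: on the table under the centre of the blue grip; axes as the rail's.
- grip (a point): Centre of the top of the blue grip on the carriage, 112 mm above the table. The grip is an upright block 18 mm thick along the rail, 30 mm across it, from 60 to 112 mm above the table; pinch it from above with the fingers closing along the rail.
- spare_dish: Bystander: closed culture dish with a green lid, 90 mm diameter, 16 mm high, in front of the rail to the right. Leave it alone. Origin: centre of its underside.
- slide_box: Bystander: red plastic box 85 x 55 x 32 mm behind the rail. Leave it alone. Origin: centre of its underside.
- tally: Bystander: steel hand counter, 46 mm diameter, 34 mm high, to the right. Leave it alone. Origin: centre of its underside.
- reagent: Bystander: white bottle with blue cap, 64 mm diameter, 150 mm high, on the right. Leave it alone. Origin: centre of its underside.
- jar: Bystander: amber jar with white cap, 60 mm diameter, 85 mm high, on the right. Leave it alone. Origin: centre of its underside.
Things that resemble listed ones, but are neither listed nor needed, are in the scene too. There is more than one size of the dish; the job needs the largest.

How it is judged:
On the way, in this order (a step that is already met when the one before it is completed fails the run):
1. the amber dish lies inside the black ring, at rest, while the magnifier is still well short of the notch (horizontal distance between dish and spot below 0.013 m and linear speed of dish below 0.01 m/s and y of carriage in the frame of clip below -0.06 m), for 0.2 s.
2. the magnifier is in the notch, held by the fingers (y of carriage in the frame of clip between -0.003 and 0.003 m and contact force between the fingers and carriage above 2 N), for 0.3 s.
At the end, for the whole second after the job is handed in: The amber dish lies flat on the table inside the black ring (centre within 13 mm of the spot) and at rest; the carriage stands still within 3 mm of the notch, and the fingers still grip it with more than 2 N (all of step 2 and horizontal distance between dish and spot below 0.013 m and angle between dish's own z axis and vertical below 0.1 rad and height (world z) of dish below 0.006 m and linear speed of each of dish, carriage below 0.01 m/s); the arm keeps its last pose, push and grip.
It fails at once if the amber dish is lifted more than 15 mm or tipped over 0.4 rad (height (world z) of dish above 0.015 m or angle between dish's own z axis and vertical above 0.4 rad).
It fails at once if the magnifier runs more than 12 mm past the notch (y of carriage in the frame of clip above 0.012 m).
It fails at once if another thing on the table is moved more than 20 mm (distance of any of spare_dish, slide_box, tally, reagent, jar from where it was at the start of the episode above 0.02 m).
It also fails if it takes over 72 s, if anything falls off the work surface, if the arm or the gripper's body presses on something with over 40 N, if the wrist force passes 120 N, or if a joint passes its speed limit or range.

## Working session

There is one attempt and no reset: what is moved stays moved. The work goes in short steps, Python scripts to look and compute and a tool call to move; the robot and the scene stay as the last step left them, time stands still between calls to the robot, and variables do not carry over. Pictures are saved under pics/ and viewed, at most 10 in all, crops included, and the job is handed in when it is done.

Besides the shell and the picture viewer there is one more tool, called in YAML: its name, and indented under it one key for each argument. arm_command: Moves the arm, as the interface text tells. Its arguments: {"type":"object","properties":{"plan":{"type":"array"},"squeeze":{"type":"number"}},"required":["plan"]}

```bash
mkdir -p pics; python3 - <<'E'
from station import ctrl,cams
import cv2,numpy as np
o=ctrl.get_obs();print({k:np.round(v,3) for k,v in o.items()})
for n in("top","side"):
    p,d=cams.camera(n);cv2.imwrite(f"pics/{n}0.png",p);np.save(f"{n}0.npy",d);i=cams.camera_info(n);print(n,i["fx"],i["cx"],i["cy"],np.round(i["world_to_cam"],3))
E
```

```text
{'time_s': np.float64(0.0), 'qpos': array([-1.232,  0.3  ,  1.522, -0.   ,  1.321, -0.067]), 'joint_vel': array([-0.001,  0.001, -0.   , -0.001,  0.001,  0.001]), 'tau': array([-0.0000e+00, -5.3181e+01, -3.5274e+01,  7.1000e-02,  2.4000e-02,
       -0.0000e+00]), 'ee_pos': array([ 0.217, -0.505,  0.176]), 'eef_rot': array([-3.14 , -0.   ,  0.406]), 'force': array([-0.402,  0.735,  0.345]), 'moment': array([-0.002, -0.013,  0.039]), 'grip_force': np.float64(0.0), 'grip_width': np.float64(0.094)}
top 374.93362476732966 321.0732224106974 199.24130064155995 [[-0.024 -1.     0.001 -0.026]
 [-0.976  0.023 -0.216  0.604]
 [ 0.215 -0.006 -0.977  0.919]
 [ 0.     0.     0.     1.   ]]
side 450.44998046204023 315.7623426174221 198.31230529524493 [[-0.867 -0.499 -0.003  0.484]
 [-0.392  0.686 -0.613  0.292]
 [ 0.308 -0.53  -0.79   0.96 ]
 [ 0.     0.     0.     1.   ]]
```

View pics/top0.png

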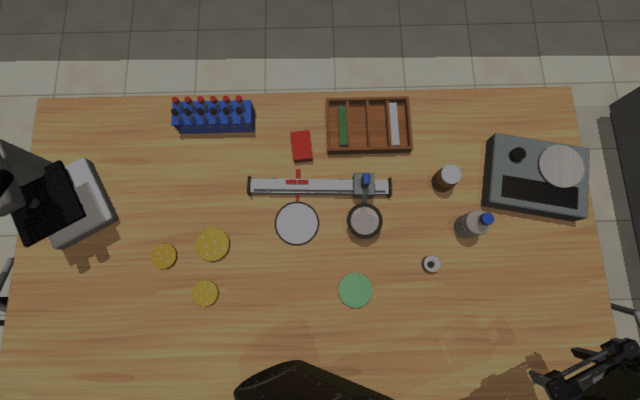

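View pics/side0.png

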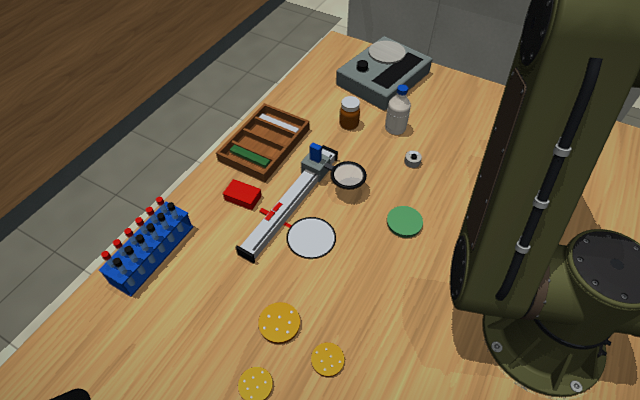

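The top view shows the largest amber dish at (212,245), the ring at (297,223), the red clip and ridges at about (297,180), the blue grip at (366,179) and the green dish at (355,290). The side view shows the same dish at (279,322), the ring at (311,238) and the grip at (317,152). Next I segment these and convert the pixels to positions.

```bash
cat > h.py <<'E'
import cv2,numpy as np
from station import ctrl,cams
def ray(i,u,v):
    M=np.array(i["world_to_cam"]);R=M[:3,:3];c=-R.T@M[:3,3]
    return c,R.T@np.array([(u-i["cx"])/i["fx"],(v-i["cy"])/i["fy"],1])
def plane(i,u,v,z):
    c,d=ray(i,u,v);return c+d*(z-c[2])/d[2]
def tri(obs):
    A=np.zeros((3,3));b=np.zeros(3)
    for i,u,v in obs:
        c,d=ray(i,u,v);d=d/np.linalg.norm(d);P=np.eye(3)-np.outer(d,d);A+=P;b+=P@c
    x=np.linalg.solve(A,b);return x,[np.linalg.norm(np.cross(x-ray(*o)[0],ray(*o)[1]/np.linalg.norm(ray(*o)[1]))) for o in obs]
def blobs(p,lo,hi,amin=15):
    m=cv2.inRange(cv2.cvtColor(p,cv2.COLOR_BGR2HSV),np.array(lo),np.array(hi))
    n,l,s,c=cv2.connectedComponentsWithStats(m)
    return [(l==k,s[k],c[k]) for k in range(1,n) if s[k,4]>=amin]
def topts(i,m,z):
    v,u=np.nonzero(m);return np.array([plane(i,a,b,z)[:2] for a,b in zip(u,v)])
def world(i,d,m):
    v,u=np.nonzero(m&(d>0));M=np.array(i["world_to_cam"]);z=d[v,u]
    c=np.stack([(u-i["cx"])/i["fx"]*z,(v-i["cy"])/i["fy"]*z,z],1);return (c-M[:3,3])@M[:3,:3]
E
python3 - <<'E'
from h import *
for n in("top","side"):
    p=cv2.imread(f"pics/{n}0.png");d=np.load(f"{n}0.npy");i=cams.camera_info(n)
    print(n)
    for name,lo,hi,z,a in(("amber",(20,140,100),(32,255,255),.016,100),("green",(60,60,80),(85,255,255),.016,100),("white",(90,0,140),(130,60,255),0,100),("red",(0,180,90),(6,255,255),.03,6),("blue",(105,150,60),(125,255,255),.112,10)):
        for m,s,c in blobs(p,lo,hi,a):
            if s[4]>2500: continue
            w=world(i,d,m)
            q=topts(i,m,z);hull=cv2.convexHull(q.astype(np.float32)) ;cc,r=cv2.minEnclosingCircle(hull)
            print(name,s[:5],np.round(c,1),"plane",np.round(q.mean(0),4),"circ",np.round(cc,4),round(r,4),"depth",np.round(np.median(w,0),4) if len(w) else 0, np.round(np.percentile(w[:,2],97),4) if len(w) else 0)
E
```

```text
top
amber [196 228  33  33 797] [212. 244.] plane [0.4977 0.2554] circ [0.4981 0.2555] 0.0447 depth [0.498  0.2555 0.0157] 0.0194
amber [151 243  25  26 461] [162.9 255.8] plane [0.4694 0.3854] circ [0.47   0.3848] 0.0339 depth [0.4696 0.387  0.0116] 0.015
amber [192 280  26  27 497] [204.5 292.9] plane [0.3703 0.2702] circ [0.3705 0.2704] 0.0339 depth [0.3701 0.2718 0.0115] 0.0151
green [339 273  33  34 812] [354.9 289.5] plane [ 0.3695 -0.1241] circ [ 0.3694 -0.1238] 0.0429 depth [ 0.3692 -0.1238  0.0158] 0.0193
white [ 66 159  43  59 514] [ 85.  179.9] plane [0.69   0.6279] circ [0.6568 0.6205] 0.1004 depth [0.6857 0.6077 0.0444] 0.0479
red [172  97   5   5  17] [174.1  99. ] plane [0.9183 0.3774] circ [0.9181 0.3772] 0.0069 depth [0.8763 0.3452 0.1091] 0.1114
red [185  97   5   5  19] [187.2  98.8] plane [0.9179 0.3397] circ [0.9175 0.3401] 0.0073 depth [0.8753 0.3098 0.1095] 0.113
red [198  97   5   5  16] [199.9  98.8] plane [0.9174 0.3029] circ [0.9166 0.3025] 0.0069 depth [0.8754 0.2755 0.1099] 0.1115
red [211  96   4   5  14] [212.4  98.1] plane [0.9184 0.2666] circ [0.9173 
[... 4502 characters left out ...]
 0.0092 depth [ 6.252e-01  2.800e-02 -2.000e-04] 0.0037
red [124 228   7   6  31] [127.4 230.5] plane [0.9398 0.2518] circ [0.9396 0.2517] 0.0085 depth [0.8794 0.2776 0.1092] 0.1118
red [113 239   7   7  37] [116.1 241.9] plane [0.9397 0.2891] circ [0.9398 0.2895] 0.0088 depth [0.8791 0.312  0.1094] 0.1123
red [101 251   8   7  36] [104.5 253.7] plane [0.9395 0.3264] circ [0.9396 0.3267] 0.0088 depth [0.8779 0.346  0.1098] 0.1122
blue [397  84  12  11  87] [402.4  89.1] plane [ 0.5428 -0.4713] circ [ 0.5436 -0.4714] 0.0231 depth [ 0.53   -0.4285  0.1468] 0.1518
blue [310 143  12  20 173] [314.8 151.9] plane [ 0.6369 -0.1331] circ [ 0.6357 -0.1318] 0.034 depth [ 0.6457 -0.1462  0.0968] 0.1124
```

```bash
cat > mv.py <<'E'
import sys;from h import *
from scipy.spatial.transform import Rotation as R
# target x y z yaw -> shift mm / turn in current tool axes
x,y,z,yaw=map(float,sys.argv[1:5]);o=ctrl.get_obs();Q=R.from_euler('xyz',o["eef_rot"])
T=R.from_euler('xyz',[np.pi,0,yaw])
print(np.round(Q.inv().apply(np.array([x,y,z])-o["ee_pos"])*1000,1),np.round((Q.inv()*T).as_rotvec(),3),np.round(o["time_s"],2))
E
python3 - <<'E'
from h import *
for n,roi in(("top",(200,250,270,325)),("side",(210,265,280,340))):
    p=cv2.imread(f"pics/{n}0.png");i=cams.camera_info(n);g=p.max(2)
    r0,r1,c0,c1=roi;hsv=cv2.cvtColor(p,cv2.COLOR_BGR2HSV)
    m=np.zeros(g.shape,bool);m[r0:r1,c0:c1]=((hsv[...,1]<60)&(g>140))[r0:r1,c0:c1]
    nn,l,s,c=cv2.connectedComponentsWithStats(m.astype(np.uint8));k=1+np.argmax(s[1:,4]);q=topts(i,l==k,0)
    print(n,"spot",s[k],np.round(q.mean(0),4),np.round(q.max(0)-q.min(0),4))
    # rail grey/white top edges: points near z=.03 from depth
    d=np.load(f"{n}0.npy");w=world(i,d,np.ones(g.shape,bool))
    k=(abs(w[:,2]-.03)<.003)&(abs(w[:,0]-.655)<.035)&(w[:,1]>-.1)&(w[:,1]<.13);q=w[k]
    f=[];
    for a in np.arange(-.1,.13,.01):
        t=q[(q[:,1]>=a)&(q[:,1]<a+.01)]
        if len(t)>4:f.append((a+.005,(t[:,0].min()+t[:,0].max())/2,np.ptp(t[:,0])))
    f=np.array(f);pf=np.polyfit(f[:,1-1],f[:,1],1);print("rail x=",np.round(pf,4),np.round(f[:,2].mean(),4))
E
python3 mv.py .485 .316 .2 1.808
python3 - <<'E'
import cv2
p=cv2.imread('pics/top0.png')[160:240,240:400];q=cv2.imread('pics/side0.png')[170:270,230:350]
import numpy as np
a=cv2.resize(p,(800,300),interpolation=cv2.INTER_CUBIC) if 0 else cv2.resize(p,None,fx=5,fy=5,interpolation=cv2.INTER_NEAREST)
cv2.imwrite('pics/crop.png',a)
E
```

```text
top spot [ 277  204   40   39 1104] [0.5525 0.0292] [0.1067 0.1081]
rail x= [0.0352 0.65  ] 0.0385
side spot [ 288  219   46   38 1381] [0.5543 0.0314] [0.1126 0.112 ]
rail x= [0.0345 0.6532] 0.0385
[ 570.3 -648.6  -23.6] [-1.000e-03 -1.000e-03 -1.402e+00] 0.1
```

View pics/crop.png

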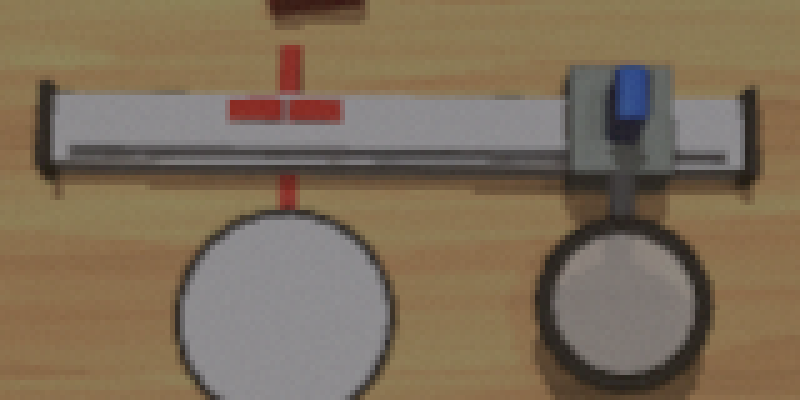

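The crop shows the gap between the two red ridges at crop x≈288, which is full-image column 297.6. The clip block is above it and the dash towards the ring is below it. I now move behind the dish.

Units first: shifts go in shares of 800 mm and turns go in shares of 4 rad. So -649 mm is -0.8113, 570 mm is 0.7125, -1.4 rad is -0.35.

arm_command:
  plan:
    - [[0.7125,-0.8113,-0.03,0,0,-0.35,-0.17],[0.7125,-0.8113,-0.03,0,0,-0.35,-0.17],[0.7125,-0.8113,-0.03,0,0,-0.35,-0.17],[0.7125,-0.8113,-0.03,0,0,-0.35,-0.17],[0.7125,-0.8113,-0.03,0,0,-0.35,-0.17],[0.7125,-0.8113,-0.03,0,0,-0.35,-0.17],[0.7125,-0.8113,-0.03,0,0,-0.35,-0.17],[0.7125,-0.8113,-0.03,0,0,-0.35,-0.17],[0.7125,-0.8113,-0.03,0,0,-0.35,-0.17],[0.7125,-0.8113,-0.03,0,0,-0.35,-0.17],[0.7125,-0.8113,-0.03,0,0,-0.35,-0.17],[0.7125,-0.8113,-0.03,0,0,-0.35,-0.17]]

```text
time_s: 1.3
ee_pos: [0.4029, 0.0672, 0.1929]
eef_rot: [3.141, 0.0, 1.806]
force: [0.4, -1.6, 0.3]
grip_width: 0.055
grip_force: 0.0
```

```bash
python3 mv.py .484 .319 .12 1.805; python3 -c "
from h import *
o=ctrl.get_obs();print(o['ee_pos'],o['eef_rot'],o['grip_width'])"
```

```text
[226.  137.6  73. ] [0.    0.    0.001] 1.3
[0.4029027  0.06719458 0.19294776] [3.14124836e+00 9.63530359e-05 1.80615301e+00] 0.05500795192119262
```

To row units: 226 mm is 0.2825, 138 mm is 0.1725.

arm_command:
  plan:
    - [[0.2825,0.1725,0.05,0,0,0,-0.17],[0.2825,0.1725,0.0913,0,0,0,-0.17],[0.2825,0.1725,0.0913,0,0,0,-0.17],[0.2825,0.1725,0.0913,0,0,0,-0.17],[0.2825,0.1725,0.0913,0,0,0,-0.17],[0.2825,0.1725,0.0913,0,0,0,-0.17],[0.2825,0.1725,0.0913,0,0,0,-0.17],[0.2825,0.1725,0.0913,0,0,0,-0.17],[0.2825,0.1725,0.0913,0,0,0,-0.17]]

```text
time_s: 2.2
ee_pos: [0.4845, 0.316, 0.1203]
eef_rot: [3.141, -0.0, 1.805]
force: [-0.1, 0.8, -0.5]
grip_width: 0.0549
grip_force: 0.0
```

```bash
python3 - <<'E'
from h import *
p,d=cams.camera("wrist");np.save("w1.npy",d)
q,_=cams.camera("top");cv2.imwrite("pics/w1.png",np.vstack([p[::1],q])[:, :][::2,::2] if 0 else cv2.resize(np.hstack([p,q]),(800,250)))
E
python3 mv.py .484 .319 .005 1.805
```

```text
[  3.   -0.  115.5] [ 0.001 -0.    -0.   ] 2.3
```

View pics/w1.png

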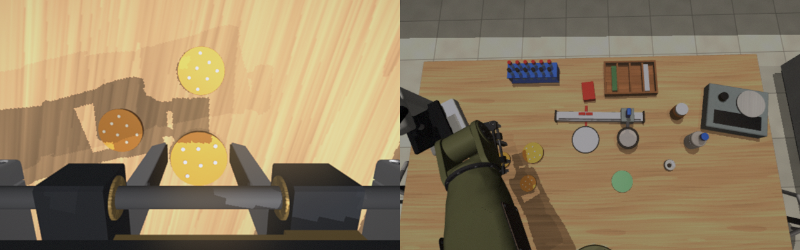

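```bash
python3 - <<'E'
from h import *
i=cams.camera_info("wrist");M=np.array(i["world_to_cam"])
R=M[:3,:3];print("cam pos",-R.T@M[:3,3],"zaxis",R[2],"x",R[0])
def pr(P):
    c=M[:3,:3]@np.array(P)+M[:3,3];return np.round([(i["fx"]*c[0]/c[2]+i["cx"])*.625,(i["fy"]*c[1]/c[2]+i["cy"])*.625],0)
for n,P in dict(big=(.499,.257,.016),s1=(.47,.386,.012),s2=(.371,.272,.012),tcp=ctrl.get_obs()["ee_pos"],tcpfloor=(.484,.319,0)).items():print(n,pr(P))
E
```

```text
cam pos [0.46973974 0.37962726 0.32878435] zaxis [ 0.05348207 -0.2218915  -0.97360353] x [9.72980876e-01 2.30884233e-01 8.27633608e-04]
big [198. 159.]
s1 [199.  72.]
s2 [120. 131.]
tcp [198. 142.]
tcpfloor [198. 117.]
```

The left half, from the wrist, shows the big dish ahead between the fingers at (200,155) and the small dishes at (200,70) and (120,130). The floor where the fingers will land, near (198,117), is clear. I descend.

To row units: 115 mm is 0.1438, 110 mm is 0.1375.

arm_command:
  plan:
    - [[0.0038,0,0.05,0,0,0,-0.17],[0.0038,0,0.0875,0,0,0,-0.17],[0.0038,0,0.1188,0,0,0,-0.17],[0.0038,0,0.1375,0,0,0,-0.17],[0.0038,0,0.1438,0,0,0,-0.17],[0.0038,0,0.1438,0,0,0,-0.17]]

```text
time_s: 2.9
ee_pos: [0.484, 0.3197, 0.0052]
eef_rot: [3.141, -0.0, 1.805]
force: [0.7, -0.4, 0.5]
grip_width: 0.055
grip_force: 0.0
```

To row units: -60 mm is -0.075, -54 mm is -0.0675.

arm_command:
  plan:
    - [[-0.0075,0,0,0,0,0,-0.17],[-0.015,0,0,0,0,0,-0.17],[-0.0225,0,0,0,0,0,-0.17],[-0.03,0,0,0,0,0,-0.17],[-0.0375,0,0,0,0,0,-0.17],[-0.0475,0,0,0,0,0,-0.17],[-0.0575,0,0,0,0,0,-0.17],[-0.0675,0,0,0,0,0,-0.17],[-0.075,0,0,0,0,0,-0.17],[-0.075,0,0,0,0,0,-0.17]]

```text
time_s: 3.9
ee_pos: [0.498, 0.2607, 0.0048]
eef_rot: [-3.142, 0.0, 1.805]
force: [-0.5, 0.3, -0.1]
grip_width: 0.0551
grip_force: 0.0
```

```bash
cat > look.py <<'E'
from h import *
o=ctrl.get_obs();print("ee",np.round(o["ee_pos"],4),np.round(o["force"],1))
t=o["ee_pos"]
for n in("top","side"):
    p,d=cams.camera(n);i=cams.camera_info(n);cv2.imwrite(f"pics/{n}_l.png",p)
    for m,s,c in blobs(p,(18,120,50),(34,255,255),60):
        q=topts(i,m,.016)
        if np.linalg.norm(q.mean(0)-t[:2])<.13:
            cc,r=cv2.minEnclosingCircle(cv2.convexHull(q.astype(np.float32)));print(n,s[4],"mean",np.round(q.mean(0),4),"circ",np.round(cc,4),round(r,4))
E
python3 look.py
```

```text
ee [0.498  0.2607 0.0048] [-0.5  0.3 -0.1]
top 134 mean [0.505  0.2224] circ [0.5053 0.2276] 0.0336
side 62 mean [0.4885 0.2585] circ [0.4887 0.2583] 0.0137
side 100 mean [0.4877 0.294 ] circ [0.489  0.2912] 0.0264
side 80 mean [0.5434 0.3593] circ [0.5435 0.3607] 0.0283
```

```bash
python3 - <<'E'
from h import *
p,_=cams.camera("wrist");a=cv2.imread("pics/top_l.png")[170:320,130:370];b=cv2.imread("pics/side_l.png")[200:400,180:420]
f=lambda x:cv2.resize(x,(400,300))
cv2.imwrite("pics/c2.png",np.vstack([np.hstack([f(a),f(b)]),np.hstack([f(p),f(p)*0])]))
E
```

```text
(no output)
```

View pics/c2.png

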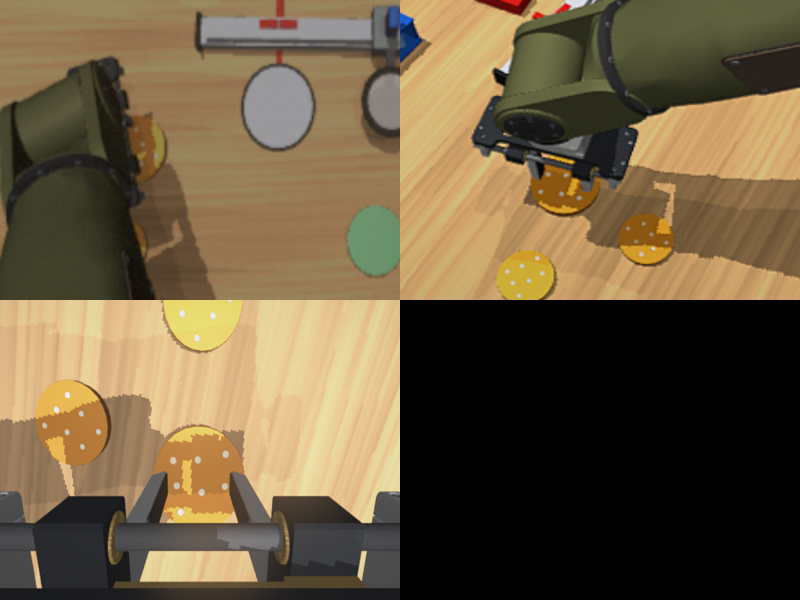

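```bash
cat > wl.py <<'E'
from h import *
from scipy.optimize import least_squares
o=ctrl.get_obs();p,d=cams.camera("wrist");i=cams.camera_info("wrist");t=o["ee_pos"]
m=cv2.inRange(cv2.cvtColor(p,cv2.COLOR_BGR2HSV),(12,150,60),(34,255,255))>0
w=world(i,d,m&(d<.6));k=np.linalg.norm(w[:,:2]-t[:2],axis=1)<.1
w=w[k];print("ee",np.round(t,4),np.round(o["force"],1));print("n",len(w),"z med",np.round(np.median(w[:,2]),4))
w=w[abs(w[:,2]-.016)<.006]
ux=np.array([np.cos(o["eef_rot"][2]),np.sin(o["eef_rot"][2])]);uy=np.array([ux[1],-ux[0]])
a=(w[:,:2]-t[:2])@ux;b=(w[:,:2]-t[:2])@uy
print("tool x range",np.round([a.min(),np.percentile(a,1),np.percentile(a,99),a.max()],4),"y",np.round([b.min(),b.max()],4))
E
python3 wl.py; python3 - <<'E'
from h import *
p=cv2.imread("pics/top_l.png");i=cams.camera_info("top")
for m,s,c in blobs(p,(12,120,50),(34,255,255),60):
    q=topts(i,m,.016);
    if s[4]<2000: print(s,q.min(0),q.max(0))
E
```

```text
ee [0.4977 0.2616 0.0048] [-0.1  0.1 -0.3]
n 12827 z med 0.0156
tool x range [-0.0428 -0.0411  0.0418  0.0993] y [-0.0989  0.0439]
[428 169  32  26 265] [ 0.62097183 -0.42699307] [ 0.69331028 -0.3417121 ]
[ 63 221  57  52 894] [0.43180002 0.50702758] [0.56649855 0.65444887]
[585 266  19  13  79] [ 0.38443689 -0.78458057] [ 0.41543223 -0.73314671]
[518 276  34  11  87] [ 0.36718685 -0.64209134] [ 0.39249812 -0.55433672]
[ 59 280  40  10 109] [0.38842215 0.5510649 ] [0.41214939 0.65487901]
[490 280  26   8  62] [ 0.36689306 -0.54678064] [ 0.38483352 -0.48025548]
[ 18 287 111  20 552] [0.34505473 0.47064525] [0.39317281 0.7578846 ]
[552 325  25   8  76] [ 0.25139967 -0.68751479] [ 0.26765497 -0.6254818 ]
[ 83 337  32   8  83] [0.25069685 0.49668421] [0.26646593 0.57477584]
[533 361  36   8 113] [ 0.16485891 -0.65149171] [ 0.18277239 -0.5644923 ]
[ 93 373  21   8  71] [0.16441675 0.49039283] [0.18166188 0.54016867]
```

```bash
python3 - <<'E'
from h import *
p,_=cams.camera("wrist");b=cv2.imread("pics/side_l.png")[270:360,230:350]
cv2.imwrite("pics/c3.png",np.vstack([cv2.resize(b,(800,600),interpolation=cv2.INTER_CUBIC)[60:360],cv2.resize(p[130:370,120:520],(800,480))[:300]]))
E
```

```text
(no output)
```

View pics/c3.png

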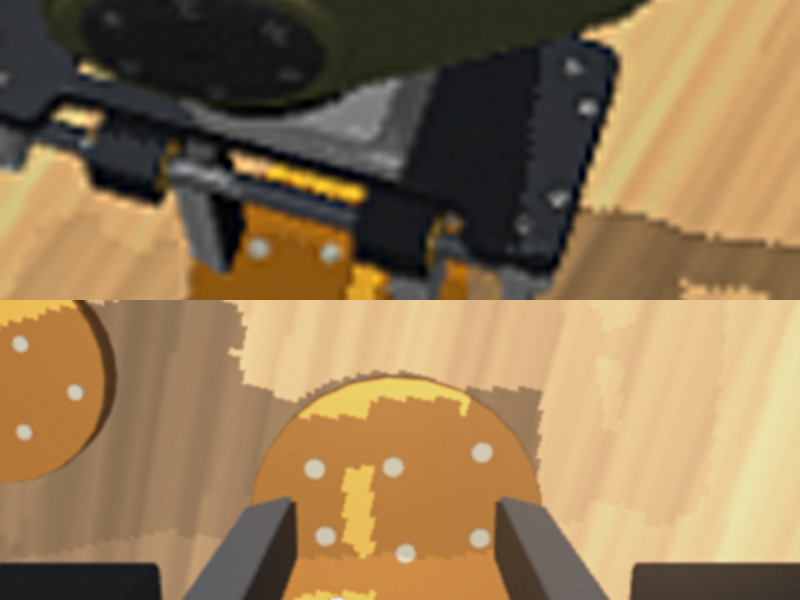

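```bash
python3 - <<'E'
from h import *
o=ctrl.get_obs();p,d=cams.camera("wrist");i=cams.camera_info("wrist");t=o["ee_pos"]
m=cv2.inRange(cv2.cvtColor(p,cv2.COLOR_BGR2HSV),(0,0,0),(180,90,150))>0
ux=np.array([np.cos(o["eef_rot"][2]),np.sin(o["eef_rot"][2])]);uy=np.array([ux[1],-ux[0]])
for c in(255,262,375,382):
  for r in range(222,262,4):
    k=np.zeros(d.shape,bool);k[r,c]=1;w=world(i,d,k)
    if len(w):print(c,r,p[r,c],"tool x,y,z mm",np.round([(w[0,:2]-t[:2])@ux*1e3,(w[0,:2]-t[:2])@uy*1e3,w[0,2]*1e3],0))
E
```

```text
255 222 [ 60 124 185] tool x,y,z mm [  7. -37.  16.]
255 226 [ 60 122 183] tool x,y,z mm [  4. -38.  15.]
255 230 [ 86 107 134] tool x,y,z mm [  9. -33.  38.]
255 234 [ 96  97 101] tool x,y,z mm [  9. -32.  43.]
255 238 [ 97  97 100] tool x,y,z mm [  9. -31.  50.]
255 242 [ 97  99 102] tool x,y,z mm [  9. -30.  57.]
255 246 [94 96 99] tool x,y,z mm [  9. -29.  63.]
255 250 [65 67 72] tool x,y,z mm [  8. -29.  64.]
255 254 [32 38 46] tool x,y,z mm [  8. -28.  69.]
255 258 [31 37 48] tool x,y,z mm [  8. -27.  73.]
262 222 [ 62 125 185] tool x,y,z mm [  7. -33.  16.]
262 226 [ 61 126 187] tool x,y,z mm [  5. -33.  16.]
262 230 [ 98  98 101] tool x,y,z mm [  9. -29.  38.]
262 234 [86 88 92] tool x,y,z mm [  9. -29.  44.]
262 238 [43 48 56] tool x,y,z mm [  8. -28.  47.]
262 242 [34 42 52] tool x,y,z mm [  8. -27.  52.]
262 246 [31 40 53] tool x,y,z mm [  6. -27.  53.]
262 250 [36 43 54] tool x,y,z mm [  4. -27.  54.]
262 254 [33 42 53] tool x,y,z mm [  2. -27.  54.]
262 258 [33 41 51] tool x,y,z mm [  0. -27.  55.]
375 222 [ 66 126 185] tool x,y,z mm [ 7. 35. 16.]
375 226 [ 66 126 186] t
[... 208 characters left out ...]
m [ 7. 29. 51.]
375 246 [45 61 77] tool x,y,z mm [ 8. 28. 59.]
375 250 [44 59 77] tool x,y,z mm [ 6. 28. 60.]
375 254 [42 58 76] tool x,y,z mm [ 4. 28. 59.]
375 258 [42 59 75] tool x,y,z mm [ 2. 28. 61.]
382 222 [ 66 127 185] tool x,y,z mm [ 7. 39. 16.]
382 226 [ 66 127 186] tool x,y,z mm [ 4. 40. 15.]
382 230 [ 76 120 166] tool x,y,z mm [ 2. 39. 17.]
382 234 [ 97 103 114] tool x,y,z mm [ 9. 34. 44.]
382 238 [ 96 102 112] tool x,y,z mm [ 9. 33. 51.]
382 242 [ 97 102 112] tool x,y,z mm [ 9. 32. 57.]
382 246 [ 97 103 112] tool x,y,z mm [ 9. 31. 62.]
382 250 [ 96 102 111] tool x,y,z mm [ 9. 30. 68.]
382 254 [ 82  89 100] tool x,y,z mm [ 7. 30. 68.]
382 258 [45 59 76] tool x,y,z mm [ 8. 29. 73.]
```

The fingers visibly end about 36 mm above the table, although the reported TCP height is 5 mm, and the dish has not moved. I check this with the side camera before trusting either figure.

```bash
python3 - <<'E'
from h import *
o=ctrl.get_obs();p,d=cams.camera("side");i=cams.camera_info("side");t=o["ee_pos"]
ux=np.array([np.cos(o["eef_rot"][2]),np.sin(o["eef_rot"][2])]);uy=np.array([ux[1],-ux[0]])
for c in(258,261,264):
  for r in range(300,332,2):
    k=np.zeros(d.shape,bool);k[r,c]=1;w=world(i,d,k)
    if len(w):print(c,r,p[r,c],np.round([(w[0,:2]-t[:2])@ux*1e3,(w[0,:2]-t[:2])@uy*1e3,w[0,2]*1e3],0))
E
```

```text
258 300 [37 36 35] [ 23.  23. 164.]
258 302 [82 82 82] [  9.  33. 119.]
258 304 [125 124 122] [ 24.  24. 148.]
258 306 [70 69 67] [ 27.  23. 146.]
258 308 [92 92 92] [ 9. 36. 90.]
258 310 [88 87 85] [10. 37. 82.]
258 312 [86 84 81] [10. 38. 70.]
258 314 [ 90  96 101] [10. 39. 62.]
258 316 [ 94 115 135] [10. 41. 49.]
258 318 [ 83 140 188] [-5. 52. -2.]
258 320 [ 57 107 150] [ 5. 46. 14.]
258 322 [ 62 117 165] [10. 45. 14.]
258 324 [ 26  78 125] [14. 43. 16.]
258 326 [ 44  80 111] [18. 41. 16.]
258 328 [48 67 84] [18. 43.  2.]
258 330 [ 56  82 105] [21. 42. -1.]
261 300 [17 16 15] [ 23.  17. 167.]
261 302 [64 64 65] [  1.  31. 105.]
261 304 [78 77 76] [ 23.  19. 148.]
261 306 [99 97 95] [ 27.  17. 149.]
261 308 [27 27 27] [ 29.  17. 144.]
261 310 [60 62 61] [ 9. 31. 83.]
261 312 [78 79 79] [ 9. 32. 74.]
261 314 [92 94 94] [10. 32. 64.]
261 316 [94 94 93] [10. 34. 54.]
261 318 [92 91 90] [10. 35. 42.]
261 320 [  5  86 145] [ 4. 40. 16.]
261 322 [ 14  86 139] [ 7. 39. 13.]
261 324 [ 16  86 139] [12. 37. 14.]
261 326 [ 14  85 140] [16. 35. 14.]
261 328 [ 15  86 140] [21. 33. 16.]
261 330 [ 14  88 142] [24. 32. 14.]
264 300 [8 5 3] [ 23.  10. 172.]
264 302 [29 42 52] [-7. 30. 89.]
264 304 [19 11  5] [-6. 30. 81.]
264 306 [98 98 96] [ 23.  13. 144.]
264 308 [68 66 64] [ 28.  11. 147.]
264 310 [9 8 6] [-0. 30. 64.]
264 312 [11  8  7] [ 1. 30. 56.]
264 314 [9 6 4] [ 2. 30. 48.]
264 316 [6 0 0] [ 3. 31. 41.]
264 318 [12  3  0] [ 6. 30. 37.]
264 320 [ 21  86 140] [ 0. 35. 11.]
264 322 [ 18  87 140] [ 6. 32. 15.]
264 324 [ 15  86 140] [11. 30. 16.]
264 326 [ 75 114 147] [15. 29. 16.]
264 328 [146 163 162] [19. 27. 16.]
264 330 [  8  83 139] [23. 26. 15.]
```

Both cameras put the true finger ends at about 37 mm with the reported TCP at 4.8 mm. The real tips are therefore about 32 mm above the reported TCP, contrary to the text, and I'll use that offset. I back off behind the dish and descend carefully while watching the force.

To row units: 62 mm is 0.0775, 45 mm is 0.0563.

arm_command:
  plan:
    - [[0.025,0,0,0,0,0,-0.17],[0.0563,0,0,0,0,0,-0.17],[0.0775,0,0,0,0,0,-0.17],[0.0775,0,0,0,0,0,-0.17],[0.0775,0,0.01,0,0,0,-0.17],[0.0775,0,0.0175,0,0,0,-0.17],[0.0775,0,0.0225,0,0,0,-0.17],[0.0775,0,0.025,0,0,0,-0.17],[0.0775,0,0.025,0,0,0,-0.17]]

```text
time_s: 5.15
ee_pos: [0.4833, 0.3214, -0.0155]
eef_rot: [-3.141, 0.0, 1.805]
force: [0.0, 0.6, 0.5]
grip_width: 0.0548
grip_force: 0.0
```

arm_command:
  plan:
    - [[0,0,0.0025,0,0,0,-0.17],[0,0,0.005,0,0,0,-0.17],[0,0,0.0075,0,0,0,-0.17],[0,0,0.01,0,0,0,-0.17],[0,0,0.01,0,0,0,-0.17]]

```text
time_s: 5.65
ee_pos: [0.4831, 0.3217, -0.0235]
eef_rot: [-3.141, 0.0, 1.806]
force: [-0.3, -0.3, 0.3]
grip_width: 0.0549
grip_force: 0.0
```

```bash
cat > tip.py <<'E'
from h import *
# lowest visible finger z near back face (tool x ~9)
for n in("wrist","side"):
    o=ctrl.get_obs();p,d=cams.camera(n);i=cams.camera_info(n);t=o["ee_pos"]
    yaw=o["eef_rot"][2];ux=np.array([np.cos(yaw),np.sin(yaw)]);uy=np.array([ux[1],-ux[0]])
    h=cv2.cvtColor(p,cv2.COLOR_BGR2HSV);m=(h[...,1]<60)&(h[...,2]<150)
    w=world(i,d,m);a=(w[:,:2]-t[:2])@ux;b=(w[:,:2]-t[:2])@uy;g=o["grip_width"]/2
    k=(abs(a)<.014)&(abs(b)>g-.002)&(abs(b)<g+.014)&(w[:,2]>t[2]+.008);z=np.sort(w[k,2])
    print(n,k.sum(),"tip z",np.round(z[:6],4),"ee z",np.round(t[2],4),"F",np.round(o["force"],1))
E
python3 tip.py
```

```text
wrist 6939 tip z [0.0056 0.0057 0.0071 0.0071 0.0071 0.0073] ee z -0.0235 F [-0.3 -0.3  0.3]
side 115 tip z [0.0067 0.0077 0.0105 0.0125 0.0136 0.0138] ee z -0.0233 F [0.3 0.1 0.2]
```

To row units: -60 mm is -0.075, -55 mm is -0.0688.

arm_command:
  plan:
    - [[-0.0063,0,0,0,0,0,-0.17],[-0.0125,0,0,0,0,0,-0.17],[-0.0188,0,0,0,0,0,-0.17],[-0.025,0,0,0,0,0,-0.17],[-0.0313,0,0,0,0,0,-0.17],[-0.0375,0,0,0,0,0,-0.17],[-0.0438,0,0,0,0,0,-0.17],[-0.0513,0,0,0,0,0,-0.17],[-0.06,0,0,0,0,0,-0.17],[-0.0688,0,0,0,0,0,-0.17],[-0.075,0,0,0,0,0,-0.17],[-0.075,0,0,0,0,0,-0.17]]

```text
time_s: 6.95
ee_pos: [0.4974, 0.2627, -0.0232]
eef_rot: [-3.142, 0.0, 1.805]
force: [-0.3, 0.2, -0.0]
grip_width: 0.0552
grip_force: 0.0
```

```bash
python3 wl.py; python3 look.py
```

```text
ee [ 0.4974  0.2627 -0.0232] [-0.3  0.2 -0. ]
n 11026 z med 0.0155
tool x range [-0.0777 -0.0765  0.0477  0.0989] y [-0.0991  0.044 ]
ee [ 0.4974  0.2631 -0.0232] [-0.1 -0.1  0.8]
top 529 mean [0.5142 0.2062] circ [0.5105 0.2144] 0.0454
side 87 mean [0.543  0.3606] circ [0.5432 0.3627] 0.0304
side 72 mean [0.3697 0.2539] circ [0.3696 0.2533] 0.0121
side 913 mean [0.4717 0.3893] circ [0.4716 0.3894] 0.0346
```

To row units: -135 mm is -0.1688, -127 mm is -0.1588.

arm_command:
  plan:
    - [[-0.0063,0,0,0,0,0,-0.17],[-0.0188,0,0,0,0,0,-0.17],[-0.0338,0,0,0,0,0,-0.17],[-0.05,0,0,0,0,0,-0.17],[-0.0663,0,0,0,0,0,-0.17],[-0.0838,0,0,0,0,0,-0.17],[-0.1,0,0,0,0,0,-0.17],[-0.1163,0,0,0,0,0,-0.17],[-0.1325,0,0,0,0,0,-0.17],[-0.1475,0,0,0,0,0,-0.17],[-0.1588,0,0,0,0,0,-0.17],[-0.1688,0,0,0,0,0,-0.17]]

```text
time_s: 8.3
ee_pos: [0.5289, 0.1313, -0.0232]
eef_rot: [3.142, 0.0, 1.806]
force: [-0.1, 0.2, -0.0]
grip_width: 0.0551
grip_force: 0.2
```

To row units: -36 mm is -0.045, -32 mm is -0.04.

arm_command:
  plan:
    - [[-0.0063,0,0,0,0,0,-0.17],[-0.0125,0,0,0,0,0,-0.17],[-0.0188,0,0,0,0,0,-0.17],[-0.025,0,0,0,0,0,-0.17],[-0.03,0,0,0,0,0,-0.17],[-0.035,0,0,0,0,0,-0.17],[-0.04,0,0,0,0,0,-0.17],[-0.045,0,0,0,0,0,-0.17],[-0.045,0,0,0,0,0,-0.17]]

```text
time_s: 9.2
ee_pos: [0.5372, 0.0966, -0.0232]
eef_rot: [3.142, 0.0, 1.805]
force: [0.6, 0.6, 0.5]
grip_width: 0.0549
grip_force: 0.0
```

```bash
python3 look.py; python3 - <<'E'
from h import *
a=cv2.imread("pics/top_l.png")[170:270,220:380];b=cv2.imread("pics/side_l.png")[170:330,200:420]
cv2.imwrite("pics/c4.png",np.hstack([cv2.resize(a,(400,250)),cv2.resize(b,(400,250))]))
E
```

```text
ee [ 0.5372  0.0966 -0.0232] [0.6 0.6 0.5]
top 414 mean [0.549  0.0373] circ [0.55   0.0461] 0.0412
side 83 mean [0.5667 0.0569] circ [0.5674 0.0574] 0.0267
```

View pics/c4.png

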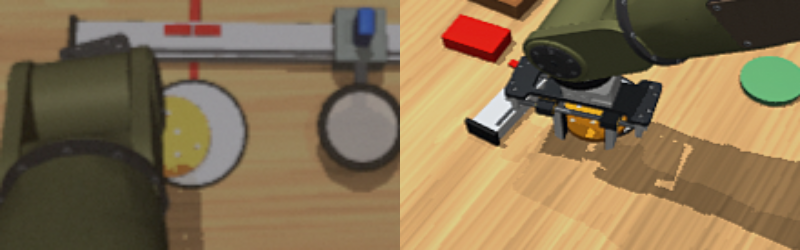

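The left half shows the dish front in the ring, still about 25 mm short at the right edge; the right half shows both fingers behind it. I fit the visible front arc to get the distance left.

```bash
cat > fit.py <<'E'
from h import *
from scipy.optimize import least_squares
o=ctrl.get_obs();t=o["ee_pos"];p,d=cams.camera("top");i=cams.camera_info("top")
m=cv2.inRange(cv2.cvtColor(p,cv2.COLOR_BGR2HSV),(12,120,50),(34,255,255))
n,l,s,c=cv2.connectedComponentsWithStats(m)
best=[k for k in range(1,n) if 150<s[k,4]<1200 and np.linalg.norm(plane(i,*c[k],.016)[:2]-[.5525,.035])<.06]
k=max(best,key=lambda k:s[k,4]);q=topts(i,l==k,.016)
h=cv2.convexHull(q.astype(np.float32))[:,0]
D=np.array([.2325,-.9726]);h=h[(h-h.mean(0))@D>0]
r=least_squares(lambda x:np.linalg.norm(h-x,axis=1)-.0445,h.mean(0)-.02*D,loss="soft_l1",f_scale=.001)
e=np.array([.5525,.0292])-r.x;print("ee",np.round(t,4),"dish",np.round(r.x,4),"rms",np.sqrt((r.fun**2).mean()),"left along",round(e@D*1e3,1),"lateral",round(e@np.array([.9726,.2325])*1e3,1))
E
python3 fit.py
```

```text
ee [ 0.5371  0.097  -0.0232] dish [0.5464 0.0543] rms 0.0006562115891468373 left along 25.8 lateral 0.1
```

To row units: -25 mm is -0.0313, -24 mm is -0.03.

arm_command:
  plan:
    - [[-0.005,0,0,0,0,0,-0.17],[-0.01,0,0,0,0,0,-0.17],[-0.015,0,0,0,0,0,-0.17],[-0.02,0,0,0,0,0,-0.17],[-0.0238,0,0,0,0,0,-0.17],[-0.0275,0,0,0,0,0,-0.17],[-0.03,0,0,0,0,0,-0.17],[-0.0313,0,0,0,0,0,-0.17],[-0.0313,0,0,0,0,0,-0.17],[-0.0313,0,0,0,0,0,-0.17],[-0.0313,0,0,0,0,0,-0.17]]

```text
time_s: 10.45
ee_pos: [0.5429, 0.0729, -0.0232]
eef_rot: [-3.142, 0.0, 1.806]
force: [0.5, 0.2, -0.1]
grip_width: 0.0548
grip_force: 0.0
```

```bash
python3 fit.py
```

```text
ee [ 0.5429  0.0729 -0.0232] dish [0.552  0.0307] rms 0.00042190412184306896 left along 1.6 lateral 0.2
```

To row units: -230 mm is -0.2875, -210 mm is -0.2625.

arm_command:
  plan:
    - [[0.0188,0,0,0,0,0,-0.17],[0.05,0,0,0,0,0,-0.17],[0.0625,0,-0.0375,0,0,0,-0.17],[0.0625,0,-0.0938,0,0,0,-0.17],[0.0625,0,-0.15,0,0,0,-0.5],[0.0625,0,-0.2063,0,0,0,-0.5],[0.0625,0,-0.2625,0,0,0,-0.5],[0.0625,0,-0.2875,0,0,0,-0.5],[0.0625,0,-0.2875,0,0,0,-0.5]]

```text
time_s: 11.4
ee_pos: [0.532, 0.1225, 0.21]
eef_rot: [3.136, 0.0, 1.806]
force: [0.1, 0.2, -1.2]
grip_width: 0.0704
grip_force: 0.0
```

```bash
python3 mv.py .645 -.154 .2 3.106; python3 fit.py
```

```text
[-295.2   45.3   10.3] [ 0.004  0.004 -1.3  ] 11.4
ee [0.532  0.1225 0.21  ] dish [0.5522 0.031 ] rms 0.0009235022181041067 left along 1.9 lateral -0.1
```

To row units: -295 mm is -0.3688, 45 mm is 0.0563, -1.3 rad is -0.325.

arm_command:
  plan:
    - [[-0.3688,0.0563,0.0125,0,0,-0.325,-0.5],[-0.3688,0.0563,0.0125,0,0,-0.325,-0.5],[-0.3688,0.0563,0.0125,0,0,-0.325,-0.5],[-0.3688,0.0563,0.0125,0,0,-0.325,-0.5],[-0.3688,0.0563,0.0125,0,0,-0.325,-0.5],[-0.3688,0.0563,0.0125,0,0,-0.325,-0.5],[-0.3688,0.0563,0.0125,0,0,-0.325,-0.5],[-0.3688,0.0563,0.0125,0,0,-0.325,-0.5],[-0.3688,0.0563,0.0125,0,0,-0.325,-0.5],[-0.3688,0.0563,0.0125,0,0,-0.325,-0.5],[-0.3688,0.0563,0.0125,0,0,-0.325,-0.5],[-0.3688,0.0563,0.0125,0,0,-0.325,-0.5]]

```text
time_s: 12.65
ee_pos: [0.6436, -0.1546, 0.1961]
eef_rot: [3.141, -0.001, 3.103]
force: [0.7, -0.7, -0.1]
grip_width: 0.0706
grip_force: 0.0
```

```bash
python3 - <<'E'
from h import *
o=ctrl.get_obs();p,d=cams.camera("wrist");i=cams.camera_info("wrist");print(np.round(o["ee_pos"],4),np.round(o["eef_rot"],3),o["time_s"])
q,_=cams.camera("top")
for m,s,c in blobs(p,(105,120,40),(128,255,255),60):
    w=world(i,d,m);t=w[w[:,2]>.105];print("blue",s,np.round(np.median(w,0),4),"top",len(t),np.round(t.min(0),4) if len(t) else 0,np.round(t.max(0),4) if len(t) else 0,np.round(t.mean(0),4) if len(t) else 0)
for m,s,c in blobs(p,(0,150,60),(8,255,255),60):
    w=world(i,d,m);print("red",s,np.round(np.median(w,0),4),np.round(np.percentile(w,2,axis=0),4),np.round(np.percentile(w,98,axis=0),4))
for m,s,c in blobs(p,(15,120,60),(34,255,255),3000):
    w=world(i,d,m);print("amb",s,np.round(np.median(w,0),4))
cv2.imwrite("pics/c5.png",cv2.resize(np.hstack([p,q]),(800,250)))
E
```

```text
[ 0.6436 -0.1546  0.1961] [ 3.141e+00 -1.000e-03  3.103e+00] 12.65
blue [308 186  18  31 546] [ 0.6456 -0.156   0.1115] top 545 [ 0.6321 -0.164   0.1088] [ 0.6599 -0.148   0.1141] [ 0.6457 -0.156   0.1115]
red [467 149   8  11  70] [6.212e-01 2.670e-02 5.000e-04] [ 0.6154  0.0228 -0.0008] [0.6262 0.0307 0.0022]
red [481 190  27   9 223] [0.6631 0.0408 0.0339] [0.6582 0.0276 0.0317] [0.6684 0.0553 0.0363]
red [462 203  11  23 192] [0.6923 0.023  0.0089] [0.679  0.0184 0.0073] [0.7061 0.0279 0.0107]
red [ 437  247   47   51 1270] [0.7446 0.0053 0.032 ] [ 0.6175 -0.117   0.0297] [0.7822 0.032  0.3266]
amb [ 442   50   82   84 5156] [0.5529 0.0283 0.016 ]
amb [ 289  369  339   15 3099] [ 0.6269 -0.1167  0.3494]
```

View pics/c5.png

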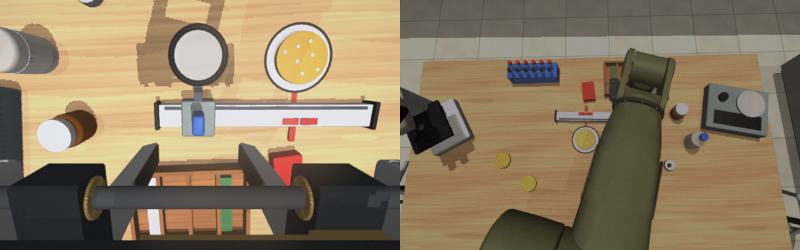

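The wrist view at left shows the dish inside the ring and the blue grip centred between the open fingers, and the notch gap beside the red block gives y≈0.0255. I descend over the grip.

To row units: 152 mm is 0.19, 145 mm is 0.1813.

arm_command:
  plan:
    - [[-0.0025,-0.0013,0.05,0,0,0,-0.5],[-0.0025,-0.0013,0.1,0,0,0,-0.5],[-0.0025,-0.0013,0.1375,0,0,0,-0.5],[-0.0025,-0.0013,0.1625,0,0,0,-0.5],[-0.0025,-0.0013,0.1813,0,0,0,-0.5],[-0.0025,-0.0013,0.19,0,0,0,-0.5],[-0.0025,-0.0013,0.19,0,0,0,-0.5]]

```text
time_s: 13.45
ee_pos: [0.6455, -0.156, 0.0444]
eef_rot: [3.141, -0.001, 3.105]
force: [-0.6, -0.4, 0.0]
grip_width: 0.0708
grip_force: 0.0
```

arm_command:
  plan:
    - [[0,0,0,0,0,0,0.3],[0,0,0,0,0,0,0.5],[0,0,0,0,0,0,1],[0,0,0,0,0,0,1],[0,0,0,0,0,0,1],[0,0,0,0,0,0,1],[0,0,0,0,0,0,1]]
  squeeze: 20

```text
time_s: 14.15
ee_pos: [0.6457, -0.156, 0.0448]
eef_rot: [3.141, 0.0, 3.106]
force: [0.2, 0.4, 1.5]
grip_width: 0.0178
grip_force: 2.0
```

```bash
cat > st.py <<'E'
from h import *
o=ctrl.get_obs();print(np.round(o["time_s"],2),"ee",np.round(o["ee_pos"],4),np.round(o["eef_rot"],3),"F",np.round(o["force"],1),"M",np.round(o["moment"],2),"w",round(float(o["grip_width"]),4),"gf",round(float(o["grip_force"]),1))
E
python3 st.py; python3 - <<'E'
from h import *
p,d=cams.camera("side");i=cams.camera_info("side")
for m,s,c in blobs(p,(105,120,40),(128,255,255),10):
    w=world(i,d,m);v=np.median(w,0)
    if abs(v[0]-.645)<.05 and abs(v[1]+.15)<.06: print(s,np.round(w.min(0),4),np.round(w.max(0),4))
cv2.imwrite("pics/s6.png",cv2.resize(p[100:220,240:440],(800,480),interpolation=cv2.INTER_CUBIC))
E
```

```text
14.15 ee [ 0.6457 -0.156   0.0448] [3.141 0.    3.106] F [0.2 0.4 1.5] M [-0.06 -0.1  -0.04] w 0.0178 gf 2.0
[310 143  12  20  96] [ 0.6324 -0.1642  0.0619] [ 0.6583 -0.1425  0.1294]
```

View pics/s6.png

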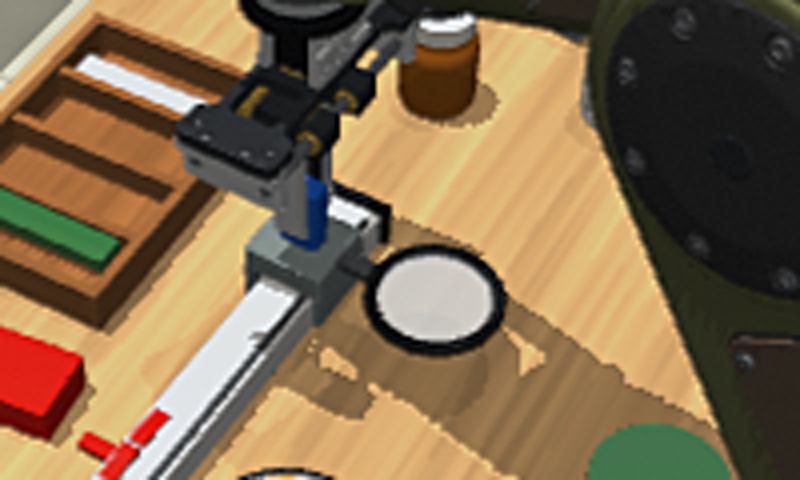

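The view shows the fingers around the blue grip, just above the carriage top. I start the slide and watch the grip force.

To row units: 30 mm is 0.0375, 26 mm is 0.0325.

arm_command:
  plan:
    - [[0,0,0,0,0,0,1],[0,0,0,0,0,0,1],[0,0.0038,0,0,0,0,1],[0,0.0088,0,0,0,0,1],[0,0.015,0,0,0,0,1],[0,0.0213,0,0,0,0,1],[0,0.0275,0,0,0,0,1],[0,0.0325,0,0,0,0,1],[0,0.0375,0,0,0,0,1]]
  squeeze: 25

```text
time_s: 15.1
ee_pos: [0.6468, -0.1257, 0.0449]
eef_rot: [-3.142, 0.0, 3.106]
force: [0.3, -1.9, -0.2]
grip_width: 0.0181
grip_force: 25.0
```

```bash
python3 st.py; python3 st.py
```

```text
15.1 ee [ 0.6468 -0.1257  0.0449] [-3.142  0.     3.106] F [ 0.3 -1.9 -0.2] M [-0.22 -0.21 -0.08] w 0.0181 gf 25.0
15.1 ee [ 0.6468 -0.1257  0.0449] [-3.142  0.     3.106] F [ 0.3 -1.9 -0.2] M [-0.22 -0.21 -0.08] w 0.0181 gf 25.0
```

To row units: 110 mm is 0.1375, 107 mm is 0.1338.

arm_command:
  plan:
    - [[0,0.0075,0,0,0,0,1],[0,0.0175,0,0,0,0,1],[0,0.03,0,0,0,0,1],[0,0.0438,0,0,0,0,1],[0,0.0575,0,0,0,0,1],[0,0.0713,0,0,0,0,1],[0,0.085,0,0,0,0,1],[0,0.0988,0,0,0,0,1],[0,0.1125,0,0,0,0,1],[0,0.125,0,0,0,0,1],[0,0.1338,0,0,0,0,1],[0,0.1375,0,0,0,0,1]]

```text
time_s: 16.3
ee_pos: [0.6508, -0.0153, 0.0448]
eef_rot: [3.142, 0.0, 3.106]
force: [2.3, -1.9, -1.1]
grip_width: 0.0181
grip_force: 25.0
```

To row units: 20 mm is 0.025, 18 mm is 0.0225.

arm_command:
  plan:
    - [[0,0.0025,0,0,0,0,1],[0,0.005,0,0,0,0,1],[0,0.0075,0,0,0,0,1],[0,0.01,0,0,0,0,1],[0,0.0125,0,0,0,0,1],[0,0.015,0,0,0,0,1],[0,0.0175,0,0,0,0,1],[0,0.02,0,0,0,0,1],[0,0.0225,0,0,0,0,1],[0,0.025,0,0,0,0,1]]

```text
time_s: 17.3
ee_pos: [0.6514, 0.0039, 0.0448]
eef_rot: [-3.141, 0.0, 3.106]
force: [4.5, -3.1, -1.4]
grip_width: 0.0178
grip_force: 25.0
```

```bash
python3 st.py;  python3 fit.py
```

```text
17.3 ee [0.6514 0.0039 0.0448] [-3.141  0.     3.106] F [ 4.5 -3.1 -1.4] M [-0.52 -0.75 -0.02] w 0.0178 gf 25.0Traceback (most recent call last):
  File "fit.py", line 7, in <module>
    k=max(best,key=lambda k:s[k,4]);q=topts(i,l==k,.016)
ValueError: max() iterable argument is empty
```

To row units: 6 mm is 0.0075, 4.5 mm is 0.0056.

arm_command:
  plan:
    - [[-0.0006,0.0019,0,0,0,0,1],[-0.0013,0.0038,0,0,0,0,1],[-0.0013,0.0056,0,0,0,0,1],[-0.0013,0.0075,0,0,0,0,1],[-0.0013,0.0075,0,0,0,0,1]]

```text
time_s: 17.85
ee_pos: [0.6516, 0.0099, 0.0448]
eef_rot: [3.142, -0.002, 3.106]
force: [-6.8, -1.7, 4.6]
grip_width: 0.0179
grip_force: 25.0
```

To row units: 4 mm is 0.005, 3 mm is 0.0038.

arm_command:
  plan:
    - [[-0.0003,0.0019,0,0,0,0,1],[-0.0005,0.0038,0,0,0,0,1],[-0.0005,0.005,0,0,0,0,1],[-0.0005,0.005,0,0,0,0,1]]

```text
time_s: 18.25
ee_pos: [0.6517, 0.0137, 0.0448]
eef_rot: [-3.141, -0.004, 3.106]
force: [-9.9, -1.7, 5.3]
grip_width: 0.0177
grip_force: 25.0
```

To row units: 2 mm is 0.0025, 1 mm is 0.0013.

arm_command:
  plan:
    - [[0,0.0013,0,0,0,0,1],[0,0.0025,0,0,0,0,1],[0,0.0025,0,0,0,0,1]]

```text
time_s: 18.55
ee_pos: [0.6518, 0.0157, 0.0448]
eef_rot: [-3.141, -0.004, 3.106]
force: [-9.8, -2.4, 7.1]
grip_width: 0.0178
grip_force: 25.0
```

```bash
python3 st.py
```

```text
18.55 ee [0.6518 0.0157 0.0448] [-3.141 -0.004  3.106] F [-9.8 -2.4  7.1] M [-0.34  1.27 -0.04] w 0.0178 gf 25.0
```

To row units: 2 mm is 0.0025, 1 mm is 0.0013.

arm_command:
  plan:
    - [[0.0006,0,0,0,0,0,1],[0.0011,0.0013,0,0,0,0,1],[0.0011,0.0025,0,0,0,0,1],[0.0011,0.0025,0,0,0,0,1]]

```text
time_s: 18.95
ee_pos: [0.652, 0.0175, 0.0448]
eef_rot: [-3.141, -0.001, 3.106]
force: [-2.4, -3.9, 2.4]
grip_width: 0.0177
grip_force: 25.0
```

To row units: 1 mm is 0.0013.

arm_command:
  plan:
    - [[0,0.0013,0,0,0,0,1],[0,0.0013,0,0,0,0,1]]

```text
time_s: 19.15
ee_pos: [0.652, 0.0187, 0.0448]
eef_rot: [-3.142, -0.001, 3.106]
force: [-3.3, -2.2, 2.6]
grip_width: 0.0181
grip_force: 25.0
```

To row units: 1 mm is 0.0013.

arm_command:
  plan:
    - [[0,0.0013,0,0,0,0,1],[0,0.0013,0,0,0,0,1]]

```text
time_s: 19.35
ee_pos: [0.6521, 0.0199, 0.0448]
eef_rot: [3.142, -0.001, 3.106]
force: [-4.3, -2.4, 3.6]
grip_width: 0.0181
grip_force: 25.0
```

To row units: 1 mm is 0.0013.

arm_command:
  plan:
    - [[0,0.0013,0,0,0,0,1],[0,0.0013,0,0,0,0,1]]

```text
time_s: 19.55
ee_pos: [0.6521, 0.021, 0.0448]
eef_rot: [3.141, -0.001, 3.106]
force: [-4.4, -0.4, 3.6]
grip_width: 0.0176
grip_force: 25.0
```

To row units: 1 mm is 0.0013, 0.2 mm is 0.0003.

arm_command:
  plan:
    - [[0.0003,0.0013,0,0,0,0,1],[0.0003,0.0013,0,0,0,0,1]]

```text
time_s: 19.75
ee_pos: [0.6522, 0.0222, 0.0448]
eef_rot: [3.141, -0.0, 3.106]
force: [-3.9, -0.5, 3.8]
grip_width: 0.0177
grip_force: 25.0
```

To row units: 1 mm is 0.0013.

arm_command:
  plan:
    - [[0,0.0013,0,0,0,0,1],[0,0.0013,0,0,0,0,1]]

```text
time_s: 19.95
ee_pos: [0.6522, 0.0232, 0.0448]
eef_rot: [3.141, -0.0, 3.106]
force: [-3.9, -0.1, 4.4]
grip_width: 0.018
grip_force: 25.0
```

To row units: 1 mm is 0.0013.

arm_command:
  plan:
    - [[0,0.0013,0,0,0,0,1],[0,0.0013,0,0,0,0,1]]

```text
time_s: 20.15
ee_pos: [0.6523, 0.0242, 0.0448]
eef_rot: [3.141, -0.0, 3.106]
force: [-5.5, 2.5, 5.5]
grip_width: 0.0179
grip_force: 25.0
```

To row units: 1 mm is 0.0013, 0.2 mm is 0.0003.

arm_command:
  plan:
    - [[0.0003,0.0013,0,0,0,0,1],[0.0003,0.0013,0,0,0,0,1]]

```text
time_s: 20.35
ee_pos: [0.6523, 0.0252, 0.0448]
eef_rot: [3.141, 0.0, 3.106]
force: [-2.5, 1.2, 3.7]
grip_width: 0.0177
grip_force: 25.0
```

```bash
python3 st.py
```

```text
20.35 ee [0.6523 0.0252 0.0448] [3.141 0.    3.106] F [-2.5  1.2  3.7] M [ 0.29  0.68 -0.05] w 0.0177 gf 25.0
```

To row units: 1 mm is 0.0013, 0.2 mm is 0.0003.

arm_command:
  plan:
    - [[0.0003,0.0013,0,0,0,0,1],[0.0003,0.0013,0,0,0,0,1]]

```text
time_s: 20.55
ee_pos: [0.6523, 0.0259, 0.0448]
eef_rot: [3.142, 0.001, 3.106]
force: [-0.0, 0.4, 2.3]
grip_width: 0.0178
grip_force: 25.0
```

To row units: 1 mm is 0.0013.

arm_command:
  plan:
    - [[0,0.0013,0,0,0,0,1],[0,0.0013,0,0,0,0,1]]

```text
time_s: 20.75
ee_pos: [0.6523, 0.0264, 0.0448]
eef_rot: [-3.141, 0.001, 3.106]
force: [1.0, -4.5, 1.4]
grip_width: 0.0175
grip_force: 25.0
```

To row units: 0.8 mm is 0.001.

arm_command:
  plan:
    - [[0,0.001,0,0,0,0,1],[0,0.001,0,0,0,0,1]]

```text
time_s: 20.95
ee_pos: [0.6523, 0.0268, 0.0448]
eef_rot: [-3.141, 0.0, 3.105]
force: [1.9, -8.0, 0.8]
grip_width: 0.0178
grip_force: 25.0
```

```bash
python3 st.py
```

```text
20.95 ee [0.6523 0.0268 0.0448] [-3.141  0.     3.105] F [ 1.9 -8.   0.8] M [-0.99  0.    0.02] w 0.0178 gf 25.0
```

The click is clear: the push fell to about 0, with a slight forward pull, and then rose steeply to 8 N. I ease back to the dip and let it settle.

arm_command:
  plan:
    - [[0,-0.001,0,0,0,0,1],[0,-0.0018,0,0,0,0,1],[0,-0.0018,0,0,0,0,1],[0,-0.0018,0,0,0,0,1],[0,-0.0018,0,0,0,0,1],[0,-0.0018,0,0,0,0,1],[0,-0.0018,0,0,0,0,1],[0,-0.0018,0,0,0,0,1]]

```text
time_s: 21.75
ee_pos: [0.6523, 0.0263, 0.0448]
eef_rot: [3.141, 0.001, 3.106]
force: [4.9, -0.4, -0.5]
grip_width: 0.018
grip_force: 25.0
```

```bash
python3 st.py; python3 - <<'E'
from h import *
p,d=cams.camera("wrist");q,_=cams.camera("side");i=cams.camera_info("wrist")
for n,im in(("wrist",p),("side",q)):
    i=cams.camera_info(n)
    for m,s,c in blobs(im,(12,120,50),(34,255,255),200):
        x=topts(i,m,.016);cc,r=cv2.minEnclosingCircle(cv2.convexHull(x.astype(np.float32)))
        if np.linalg.norm(np.array(cc)-[.553,.03])<.05:print(n,s[4],np.round(cc,4),round(r,4))
cv2.imwrite("pics/f.png",cv2.resize(np.hstack([p,q]),(800,250)))
E
```

```text
21.75 ee [0.6523 0.0263 0.0448] [3.141e+00 1.000e-03 3.106e+00] F [ 4.9 -0.4 -0.5] M [-0.12 -0.69 -0.04] w 0.018 gf 25.0
side 353 [0.5518 0.0365] 0.0443
```

View pics/f.png

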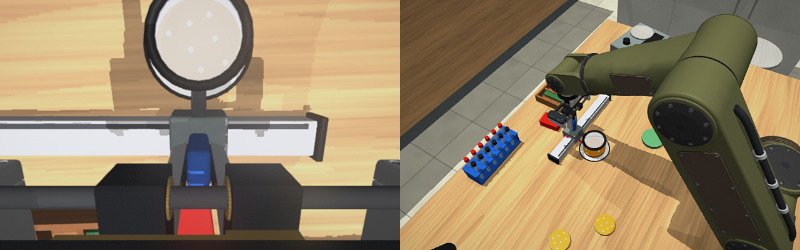

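The wrist view shows the lens over the dish in the ring and the blue grip held beside the red block. Residual push is about 0 N, so I hand in.

```bash
python3 -c "
from station import ctrl
print(ctrl.hand_in())"
```

```text
the job is handed in; nothing more can be done
None
```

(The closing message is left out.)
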